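# Open the nozzle carousel and turn the blue nozzles to the pointer

### The arm

A 6-joint arm with a two-finger parallel gripper is mounted at the origin on the work surface. World frame = base frame: x ahead of the robot, y to its left, z up, the work surface at z = 0. Lengths are in m, angles in degrees, forces in N, time in s.
With the tool pointing down it reaches from about 0.4 to 0.825 m from the base axis. Payload 7 kg.
Tool frame: the origin (TCP) lies midway between the tips of the shut fingers; the grasp point (between the pads) lies 19 mm behind it; x points along the fingers, z is the direction in which the jaws open and shut, and the axes are right-handed (so a half turn about x gives the same grasp; the last joint's range is limited). The gripper opens to 88 mm and grips with 3 to 60 N. Pads are 19 mm wide; open, the fingers measure 130 mm over their backs; the gripper's body (78 mm by 193 mm) begins 47 mm behind the grasp point.
Start: joints at [92.023, 20.546, 0.682, 0, -70.136, -16.507], TCP at [0.169, 0.654, 0.227] pointing down, gripper open.
Joint ranges: [-176.03, 176.03], [-82.01, 121.73], [-58.28, 71.71], [-173.87, 95.51], [-174.79, -0.11], [-173.66, 173.66]. Speed limits (degrees/s): [136.94, 136.94, 172.46, 180, 180, 180].

### API

Orientations are given as [roll, pitch, yaw] about the fixed x, y, z axes, in that order (R = Rz(yaw) Ry(pitch) Rx(roll)).
In Python, from plant import ctrl gives the robot as it stands. The module is installed in compiled form; this text tells all that it offers.
- The arm moves only by the tool servo_tool, never from a script. Its argument "deltas" is a list of rows, each a list of 3 entries, a list of its own where there are three numbers: the turn, a rotation vector about the tool's x, y, z in degrees, then the shift along the tool's x, y, z in cm, then the finger opening in cm, from 0 to 8.76. A call has 1 to 5 rows; each row is the pose to reach, as a shift and turn from the pose measured when the call began, along the tool's axes at that moment; what a row does not reach only later rows make up. A row lasts 1/10 s, in which the tool goes at most 50 mm and 8.59 degrees, less where a joint would pass 70% of its speed; a pose out of reach is approached as far as the arm can. A call with a gripper value outside its range is refused whole. The fingers move at their own pace and stop on an object; the grip force is fixed at half the most. Time passes only in rows, so rows that repeat a pose let the fingers close. It gives the time, the measured TCP pose, the force and the opening at its end, in the units of the state.
- ctrl.get_obs(): the state, without advancing time (a new reading comes with each control period).
- ctrl.snapshot(name): name is "side" or "top"; returns a dict with "image" (400x640x3 uint8, red, green, blue), "vertical_fov" (degrees; the focal length in pixels is half the picture's height over the tangent of half this angle, whatever the lens; pixels are square), "cx", "cy" (the principal point, pixels), "rvec" (rotation vector, rad) and "tvec" (3), from world to camera coordinates, as OpenCV has them. Camera axes: x right, y down, z forward; pixel columns grow to the right and rows downward; lengths in m; the calibration is good to about 2 mm. A picture is of the moment at which its call begins. There is no depth.
- ctrl.close_job(): hands the job in, once; it reports no verdict.
The state is a dict: "clock": time; "joint_pos": joint angles; "qvel": joint speeds; "tau": joint torques, N m; "tool_pos": TCP position; "orientation": TCP orientation; "force": force on the tool from outside, world axes, zero at the start; "moment": the same for the moment, N m; "opening": finger opening in m.
Only numpy, scipy, OpenCV 4.12 (cv2) and the standard library are available. Lean on these libraries where they do the work, as an engineer would, in place of code of your own. Each camera call takes 0.05 s, during which the arm holds its last target. There are 200 camera calls.

### The job

The clear lid of the piping-nozzle carousel lifts off by its black knob: take it off and set it down gently, knob up, in the middle of the round wooden board so that none of it hangs over the edge. Then turn the carousel, which has pegs to push, until the blue line on its rim lines up with the red pointer on the foot. Leave the bowl, the jar and the spatula where they are.

Things in the scene. Friction and masses are not known exactly. Their poses are not given: they have to be found in the camera images.
- lid: loose clear plastic lid, 0.2 kg, on the carousel's tub at the start. Origin: centre of its underside, z up. From there up: plug 124 mm diameter, 6 mm high (inside the tub's mouth); disc 152 mm diameter, 6 mm thick (rests on the tub's rim); black knob: stem 18 mm diameter, 14 mm high, head 30 mm diameter, 18 mm high, top 44 mm above the origin
- lid_knob (a point): the point to grip: on the lid's axis inside the knob's head, 37 mm above the lid's origin, 7 mm below the knob's top, 25 mm above the lid's disc
- lid_board: fixed round wooden board, 200 mm in diameter, 12 mm thick, lying on the table; origin: centre of its underside
- carousel_foot: fixed black foot of the carousel, 170 mm diameter, 14 mm high, with a tongue 10 mm high reaching 148 mm out along its own -x that carries the red pointer (30 x 12 mm, top at 14 mm). Origin: on the turning axis, at table height
- pointer (a point): the red pointer's line: a point 112 mm out from the turning axis (the flange's edge), 24 mm above the table
- blue_line (a point): outer end of the blue line painted across the flange beside the cell of blue nozzles: on the flange's edge, 112 mm from the turning axis, 24 mm above the table; turns with the carousel
- carousel (a joint): angle of the carousel, anticlockwise from above positive; 0 or a whole turn: blue line exactly at the pointer; starts at 0.8 to 5.5; turns both ways, light friction (0.06 N m), stays put. White flange 224 mm diameter, top 24 mm above the table; on it a white tub 144 mm outside, 136 mm inside diameter, rim 64 mm above the table, five cells of nozzles, one cell blue
- peg_a (a point): top centre of a grey finger peg standing up from the flange: 12 mm in diameter, 32 mm tall, top 56 mm above the table, 95 mm from the turning axis, 60 degrees clockwise (seen from above) from the blue line; gap to the tub's wall 17 mm
- peg_b (a point): the same, for the peg 60 degrees anticlockwise (seen from above) from the blue line
- peg_c (a point): the same, for the peg straight across the axis from the blue line
- bowl: bystander: small loose steel bowl, 80 mm in diameter, 40 mm high; origin: centre of its underside
- jar: bystander: loose amber glass jar with a red cap, 56 mm in diameter, 75 mm high; origin: centre of its underside
- spatula: bystander: loose spatula, 240 mm long, lying flat; origin at its middle, underside; its x axis runs along it, blade at +x
There are look-alikes about, which are no part of the job. There is more than one size of the lid; the one meant has the size given above.

How it is judged (in metres and radians):
On the way, in this order (a step that is already met when the one before it is completed fails the run):
1. the lid lies flat on the wooden board, knob up, fully on it, let go and at rest (horizontal distance between lid and lid_board below 0.024 m and z of lid in the frame of lid_board between 0.008 and 0.017 m and angle between lid's own z axis and vertical below 0.08 rad and contact force between the fingers and lid below 0.1 N and linear speed of lid below 0.03 m/s), for 0.2 s.
2. the carousel stands still with its blue line at the red pointer (horizontal distance between blue_line and pointer below 0.017 m and velocity of joint carousel between -0.05 and 0.05 rad/s), for 0.2 s.
At the end, for the whole second after the job is handed in: The lid lies flat on the wooden board, knob up (tilt under 0.08 rad), its centre within 24 mm of the board's centre, let go and at rest; the carousel is at rest with the outer end of the blue line within 17 mm of the pointer's point (about 8.7 degrees) (all of step 1 and all of step 2); the robot touches nothing.
It fails at once if the lid is dropped: it falls freely at more than 0.55 m/s (a fall of over 15 mm) with the fingers off it (contact force between the fingers and lid below 0.05 N and linear speed of lid above 0.55 m/s).
It fails at once if the bowl is moved by more than 25 mm (distance of bowl from where it was at the start of the episode above 0.025 m).
It fails at once if the jar is moved by more than 25 mm (distance of jar from where it was at the start of the episode above 0.025 m).
It fails at once if the spatula is moved by more than 25 mm (distance of spatula from where it was at the start of the episode above 0.025 m).
It also fails if it takes over 61 s, if anything falls off the work surface, if the arm or the gripper's body presses on something with over 40 N, if the wrist force passes 120 N, or if a joint passes its speed limit or range.

## Working session

There is one attempt and no reset: what is moved stays moved. The work goes in short steps, Python scripts to look and compute and a tool call to move; the robot and the scene stay as the last step left them, time stands still between calls to the robot, and variables do not carry over. Pictures are saved under pics/ and viewed, on a budget of 10 in all, crops included, one or two more only if the job needs it, and the job is handed in when it is done.

Besides the shell and the picture viewer there is one more tool, called after "Emit:" as name([rows], argument=value, ...), one row to a line, values as JSON. servo_tool: Moves the arm, as the interface text tells. Its arguments: {"type":"object","properties":{"deltas":{"type":"array","items":{"type":"array"}}},"required":["deltas"]}

```bash
mkdir -p pics
cat > h.py <<'E'
import numpy as np, cv2
from plant import ctrl
def snap(name, fn=None):
    s=ctrl.snapshot(name)
    if fn: cv2.imwrite('pics/'+fn, s['image'][:,:,::-1])
    return s
def cam(s):
    f=s['image'].shape[0]/2/np.tan(np.radians(s['vertical_fov'])/2)
    K=np.array([[f,0,s['cx']],[0,f,s['cy']],[0,0,1]])
    return K,np.asarray(s['rvec'],float).ravel(),np.asarray(s['tvec'],float).ravel()
def ray(s,u,v,z):
    K,r,t=cam(s); R=cv2.Rodrigues(r)[0]
    c=-R.T@t; d=R.T@np.linalg.inv(K)@np.array([u,v,1.])
    return c+d*(z-c[2])/d[2]
def proj(s,P):
    K,r,t=cam(s)
    return cv2.projectPoints(np.array(P,float).reshape(-1,1,3),r,t,K,None)[0].reshape(-1,2)
E
python3 - <<'E'
from h import *
a=snap('top','top0.png'); b=snap('side','side0.png')
for s in(a,b):
    K,r,t=cam(s);print({k:v for k,v in s.items() if k!='image'},K[0,0],-cv2.Rodrigues(r)[0].T@t)
o=ctrl.get_obs();print(o)
E
```

```text
{'vertical_fov': 44.54679502503213, 'cx': 324.1014397470046, 'cy': 198.20279742857144, 'rvec': array([ 2.15947464, -2.22297483,  0.05133059]), 'tvec': array([0.16421593, 0.47789805, 1.69638085])} 488.29604046586365 [0.39156303 0.14090231 1.72043203]
{'vertical_fov': 43.19428409781397, 'cx': 318.88022395599955, 'cy': 197.05758096451652, 'rvec': array([ 2.24830292, -0.86472473,  0.33088195]), 'tvec': array([-0.25488968,  0.39119612,  1.51040059])} 505.2159632280557 [-0.30295883 -0.74229926  1.36254205]
{'clock': 0.1, 'joint_pos': array([ 9.20223897e+01,  2.05872395e+01,  6.39845789e-01, -1.77852102e-02,
       -7.01351529e+01, -1.65052870e+01]), 'qvel': array([ 0.00328121, -0.15604771,  0.11991504,  0.13270667, -0.01862202,
       -0.0358008 ]), 'tau': array([-9.91675188e-04, -5.84158945e+01,  2.93745804e+01,  7.01538876e+00,
        1.01248483e-02, -5.96942732e-05]), 'tool_pos': array([0.16874589, 0.65312633, 0.2257235 ]), 'orientation': array([  5.05612732,  89.91577655, -99.43282556]), 'force': array([0.50666428, 0.29558284, 0.98128446]), 'moment': array([ 0.06102822, -0.00543246,  0.0572452 ]), 'opening': 0.08796449332551878}
```

View pics/top0.png

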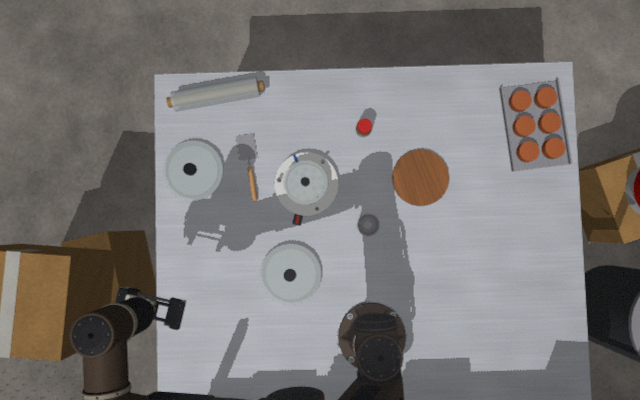

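View pics/side0.png

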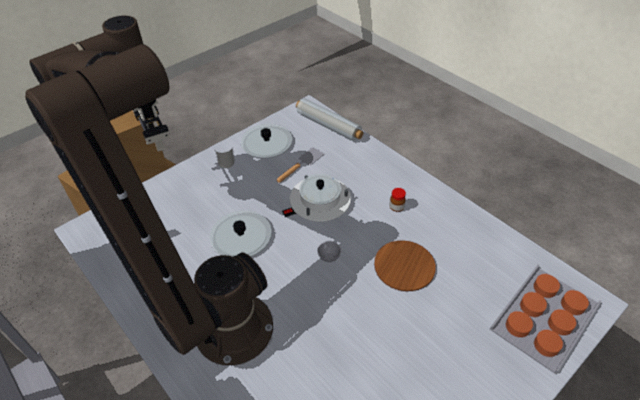

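The top view shows the carousel with its knob at about (305,182), the red pointer at (298,219), the blue line near (295,157), and the board at (421,177). It also shows the bowl at (368,225), the jar at (364,127) and the spatula at (250,170). The two bigger lids, at (194,169) and (292,271), are decoys.

```bash
cat > m.py <<'E'
from h import *
def blob(s,m,box):
    u0,v0,u1,v1=box; M=np.zeros(m.shape,np.uint8); M[v0:v1,u0:u1]=m[v0:v1,u0:u1]
    n,l,st,c=cv2.connectedComponentsWithStats(M)
    i=1+np.argmax(st[1:,4]); return c[i],st[i],l==i
def hsv(s): return cv2.cvtColor(s['image'],cv2.COLOR_RGB2HSV).astype(int)
E
python3 - <<'E'
from m import *
T=snap('top');S=snap('side')
h=hsv(T);g=hsv(S)
red=lambda h:((h[...,0]<8)|(h[...,0]>172))&(h[...,1]>140)&(h[...,2]>40)
blue=lambda h:(h[...,0]>100)&(h[...,0]<130)&(h[...,1]>110)
brown=lambda h:(h[...,0]>5)&(h[...,0]<20)&(h[...,1]>90)
dark=lambda h:(h[...,2]<50)
def rep(n,m,box,s,z):
    c,st,_=blob(s,m,box);print(n,c.round(1),st,ray(s,*c,z).round(4))
rep('knobT',dark(h),(295,170,315,192),T,.096)
rep('knobS',dark(g),(308,172,332,195),S,.09)
rep('boardT',brown(h),(385,140,460,215),T,.012)
rep('boardS',brown(g),(365,230,445,300),S,.012)
rep('ptrT',red(h),(285,205,312,230),T,.014)
rep('ptrS',red(g),(278,200,300,220),S,.014)
rep('blueT',blue(h),(265,140,345,220),T,.024)
rep('jar',red(h),(350,110,380,140),T,.075)
rep('spat handle',brown(h),(240,140,262,205),T,.01)
print('bowl',ray(T,368,225,.04))
kx=ray(T,305,182,.058)
for z,p in((.058,(305,182)),):
    print(p,ray(T,*p,z))
im=T['image'][130:235,255:355,::-1];cv2.imwrite('pics/c0.png',cv2.resize(im,None,fx=5.5,fy=5.5,interpolation=cv2.INTER_CUBIC))
E
```

```text
knobT [303.8 179. ] [302 178   5   3   6] [0.5442 0.2157 0.096 ]
knobS [319.9 183.7] [317 180   7   9  52] [0.538  0.2117 0.09  ]
boardT [420.3 177.2] [ 393  150   56   55 2455] [ 0.5466 -0.189   0.012 ]
boardS [404.5 265.4] [ 375  241   61   50 2403] [ 0.5417 -0.1956  0.012 ]
ptrT [296.8 219.5] [295 216   5   8  26] [0.4107 0.2479 0.014 ]
ptrS [287.9 210.6] [284 208   9   6  33] [0.412  0.2447 0.014 ]
blueT [295.1 157.9] [293 155   5   7  14] [0.6258 0.2476 0.024 ]
jar [364.1 125.7] [357 119  15  15 175] [0.722  0.0071 0.075 ]
spat handle [252.  184.2] [248 168   9  33 146] [0.5392 0.4025 0.01  ]
bowl [0.38451738 0.0021115  0.04      ]
(305, 182) [0.53738551 0.21369043 0.058     ]
```

View pics/c0.png

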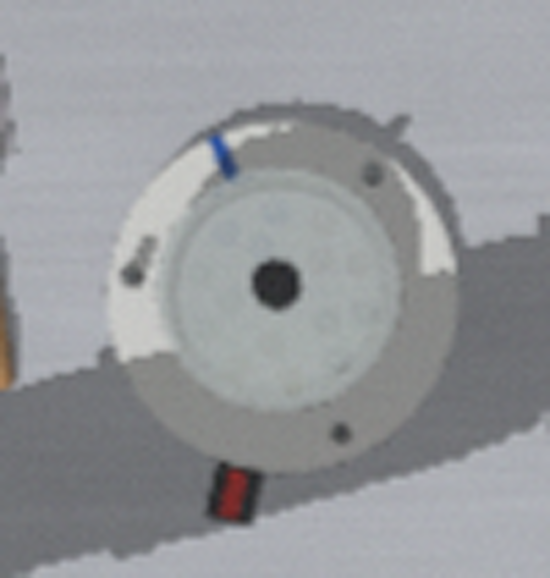

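```bash
cat >> m.py <<'E'
from scipy.spatial.transform import Rotation as Ro
def tool(o=None):
    o=o or ctrl.get_obs(); return np.array(o['tool_pos']),Ro.from_euler('xyz',o['orientation'],degrees=True).as_matrix()
def shift(target):  # world target -> tool-axes shift in cm
    p,R=tool(); return (R.T@(np.array(target)-p)*100).round(2)
E
python3 - <<'E'
from m import *
T=ctrl.snapshot('top')
P=lambda x,y,z:ray(T,255+(x+.5)/5.5-.5,130+(y+.5)/5.5-.5,z)
c=P(283.5,296,.024);k=P(276,285,.102);b=P(214,137,.024);b2=P(223,157,.024);q=P(235,494,.014)
print('axis',c,'knob',k,'flange r',353/5.5/488*1.7/2)
a=lambda p:np.degrees(np.arctan2(p[1]-c[1],p[0]-c[0]))
for n,p in dict(blue=b2,blueend=b,ptr=q,p1=P(133,273,.056),p2=P(373,174,.056),p3=P(341,433,.056)).items(): print(n,p.round(3),a(p).round(1),np.hypot(*(p-c)[:2]).round(3))
p,R=tool();print(p,R.round(3))
print(shift([.539,.213,.2]))
E
```

```text
axis [0.53532594 0.21135025 0.024     ] knob [0.53551923 0.21246711 0.102     ] flange r 0.11179210134128166
blue [0.625 0.247 0.024] 21.9 0.097
blueend [0.638 0.253 0.024] 22.0 0.111
ptr [0.411 0.246 0.014] 164.4 0.129
p1 [0.55  0.303 0.056] 81.1 0.093
p2 [0.607 0.152 0.056] -39.4 0.093
p3 [0.446 0.177 0.056] -158.7 0.095
[0.16879648 0.65333578 0.22613928] [[-0.     0.968 -0.25 ]
 [-0.001 -0.25  -0.968]
 [-1.     0.     0.001]]
[ 2.64 46.86 33.37]
```

Emit:
servo_tool([
  [[0, 0, 0], [2.6, 46.6, 33.5], 8.7],
  [[0, 0, 0], [2.6, 46.6, 33.5], 8.7],
  [[0, 0, 0], [2.6, 46.6, 33.5], 8.7],
  [[0, 0, 0], [2.6, 46.6, 33.5], 8.7],
  [[0, 0, 0], [2.6, 46.6, 33.5], 8.7],
])

```text
clock: 0.75
tool_pos: [0.3295, 0.4599, 0.2153]
orientation: [21.0, 90.0, -83.4]
force: [1.2, 1.3, 0.0]
opening: 0.0871
```

```bash
python3 -c "
from m import *
print(shift([.536,.212,.16]),ctrl.get_obs()['joint_pos'].round(1),tool()[1].round(3))"
```

```text
[ 5.54 26.18 18.85] [ 74.2  10.8 -14.3   0.  -64.9   1.3] [[ 0.     0.968 -0.25 ]
 [-0.    -0.25  -0.968]
 [-1.     0.     0.   ]]
```

Emit:
servo_tool([
  [[0, 0, 0], [5.5, 26.2, 18.8], 8.7],
  [[0, 0, 0], [5.5, 26.2, 18.8], 8.7],
  [[0, 0, 0], [5.5, 26.2, 18.8], 8.7],
  [[0, 0, 0], [5.5, 26.2, 18.8], 8.7],
  [[0, 0, 0], [5.5, 26.2, 18.8], 8.7],
])

```text
clock: 1.25
tool_pos: [0.4874, 0.2706, 0.1735]
orientation: [104.2, 90.0, -0.3]
force: [0.9, 1.1, 0.7]
opening: 0.0868
```

```bash
python3 -c "
from m import *
print(shift([.536,.212,.13]),ctrl.get_obs()['joint_pos'].round(1))"
```

```text
[4.36 6.16 4.46] [ 49.2  11.9 -18.7   0.  -59.4  26.4]
```

Emit:
servo_tool([
  [[0, 0, 0], [2.0, 6.2, 4.5], 8.7],
  [[0, 0, 0], [3.0, 6.2, 4.5], 8.7],
  [[0, 0, 0], [4.3, 6.2, 4.5], 8.7],
  [[0, 0, 0], [4.3, 6.2, 4.5], 8.7],
])

```text
clock: 1.65
tool_pos: [0.5354, 0.2101, 0.1284]
orientation: [-38.9, 89.8, -143.5]
force: [-0.4, 0.5, -0.7]
opening: 0.0868
```

```bash
python3 -c "
from m import *
print(shift([.536,.212,.078]),ctrl.get_obs()['joint_pos'].round(1));snap('side','s1.png');
T=snap('top','t1.png')"
```

```text
[ 5.04  0.02 -0.22] [ 40.9  16.1 -19.6  -0.  -54.5  34.5]
```

View pics/s1.png

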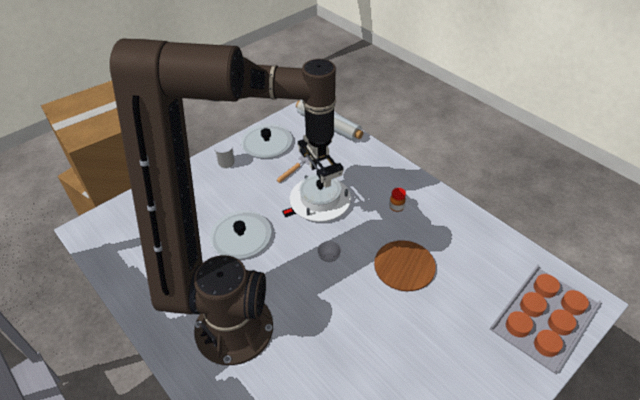

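The gripper stands over the knob at about (320,184), with a finger on each side. Next I descend and grip.

Emit:
servo_tool([
  [[0, 0, 0], [2.5, 0, -0.2], 8.7],
  [[0, 0, 0], [4.0, 0, -0.2], 8.7],
  [[0, 0, 0], [5.0, 0, -0.2], 8.7],
  [[0, 0, 0], [5.0, 0, -0.2], 8.7],
])

```text
clock: 2.15
tool_pos: [0.5359, 0.2145, 0.0803]
orientation: [-13.4, 89.9, -117.7]
force: [0.5, -1.0, -0.0]
opening: 0.0872
```

Emit:
servo_tool([
  [[0, 0, 0], [0, 0, 0], 1.5],
  [[0, 0, 0], [0, 0, 0], 1.5],
  [[0, 0, 0], [0, 0, 0], 1.5],
  [[0, 0, 0], [0, 0, 0], 1.5],
  [[0, 0, 0], [0, 0, 0], 1.5],
])

```text
clock: 2.65
tool_pos: [0.536, 0.2146, 0.0806]
orientation: [4.8, 90.0, -99.5]
force: [-0.1, -0.1, -0.3]
opening: 0.0521
```

Emit:
servo_tool([
  [[0, 0, 0], [0, 0, 0], 1.5],
  [[0, 0, 0], [0, 0, 0], 1.5],
  [[0, 0, 0], [0, 0, 0], 1.5],
])

```text
clock: 2.95
tool_pos: [0.5359, 0.2143, 0.0806]
orientation: [-4.2, 89.9, -108.6]
force: [-0.3, -0.4, 1.6]
opening: 0.0291
```

Emit:
servo_tool([
  [[0, 0, 0], [0, 0, 0], 4.5],
  [[0, 0, 0], [0, 0, 0], 4.5],
  [[0, 0, 0], [0.5, 0, 0.1], 4.5],
  [[0, 0, 0], [0.5, 0, 0.1], 4.5],
  [[0, 0, 0], [0.5, 0, 0.1], 1.5],
])

```text
clock: 3.45
tool_pos: [0.5355, 0.2131, 0.0753]
orientation: [-16.0, 89.9, -120.3]
force: [-0.7, -0.1, 0.3]
opening: 0.0414
```

Emit:
servo_tool([
  [[0, 0, 0], [0, 0, 0], 1.5],
  [[0, 0, 0], [0, 0, 0], 1.5],
  [[0, 0, 0], [0, 0, 0], 1.5],
  [[0, 0, 0], [0, 0, 0], 1.5],
  [[0, 0, 0], [0, 0, 0], 1.5],
])

```text
clock: 3.95
tool_pos: [0.5355, 0.2132, 0.0753]
orientation: [-15.5, 89.9, -119.8]
force: [0.7, 0.6, -1.1]
opening: 0.0293
```

Emit:
servo_tool([
  [[0, 0, 0], [-0.5, 0, 0], 1.5],
  [[0, 0, 0], [-1.5, 0, 0], 1.5],
  [[0, 0, 0], [-3.0, 0, 0], 1.5],
  [[0, 0, 0], [-5, 0, 0], 1.5],
  [[0, 0, 0], [-5, 0, 0], 1.5],
])

```text
clock: 4.45
tool_pos: [0.5371, 0.2143, 0.1286]
orientation: [125.0, 89.8, 20.7]
force: [0.9, 1.1, -1.7]
opening: 0.0292
```

```bash
python3 -c "
from m import *
print(shift([.544,-.192,.16]),ctrl.get_obs()['joint_pos'].round(1),ctrl.get_obs()['force']);snap('side','s2.png')"
```

```text
[-3.19 10.71 39.19] [ 41.2  16.1 -19.5   0.1 -54.1  34.5] [ 0.89328547  1.10951395 -1.73734739]
```

View pics/s2.png

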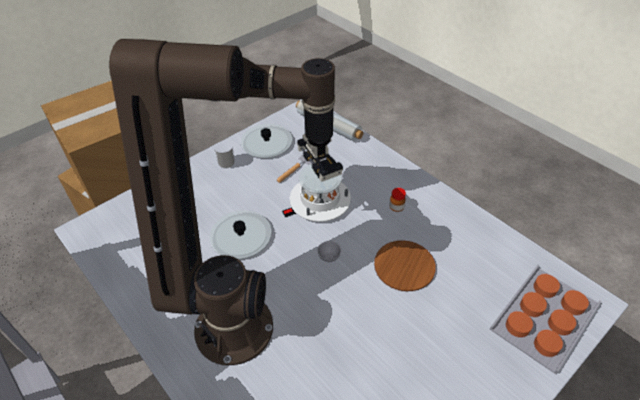

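The lid is up: nozzles show in the open tub below the gripper at about (320,193). Now I carry it to the board.

Emit:
servo_tool([
  [[0, 0, 0], [-1, 0.8, 3], 1.5],
  [[0, 0, 0], [-2, 1.7, 6.5], 1.5],
  [[0, 0, 0], [-3, 2.8, 10.5], 1.5],
  [[0, 0, 0], [-3, 3.8, 14.5], 1.5],
  [[0, 0, 0], [-3, 4.8, 18.5], 1.5],
])

```text
clock: 5.0
tool_pos: [0.5362, 0.0213, 0.1566]
orientation: [139.7, 89.9, 35.3]
force: [0.8, 0.4, -2.9]
opening: 0.0291
```

```bash
python3 -c "
from m import *
print(shift([.544,-.192,.16]),ctrl.get_obs()['joint_pos'].round(1),ctrl.get_obs()['force'])"
```

```text
[-0.36  6.03 20.47] [ 23.2  10.9 -22.5  -0.  -56.6  52.5] [ 0.76706929  0.39879614 -2.86596449]
```

Emit:
servo_tool([
  [[0, 0, 0], [-0.3, 1.2, 4], 1.5],
  [[0, 0, 0], [-0.3, 2.4, 8], 1.5],
  [[0, 0, 0], [-0.3, 3.6, 12], 1.5],
  [[0, 0, 0], [-0.3, 4.8, 16], 1.5],
  [[0, 0, 0], [-0.3, 5.6, 19], 1.5],
])

```text
clock: 5.5
tool_pos: [0.5426, -0.1789, 0.1585]
orientation: [-159.4, 89.9, 96.2]
force: [0.1, 0.0, -3.4]
opening: 0.0289
```

```bash
python3 -c "
from m import *
print(shift([.544,-.192,.06]),ctrl.get_obs()['joint_pos'].round(1),ctrl.get_obs()['force'])"
```

```text
[9.85 0.46 1.25] [  1.3  14.  -18.   -0.1 -58.   74.3] [ 0.05292475  0.02322368 -3.40411104]
```

Emit:
servo_tool([
  [[0, 0, 0], [1.5, 0.5, 1.2], 1.5],
  [[0, 0, 0], [4, 0.5, 1.2], 1.5],
  [[0, 0, 0], [6.5, 0.5, 1.2], 1.5],
  [[0, 0, 0], [9, 0.5, 1.2], 1.5],
  [[0, 0, 0], [9.5, 0.5, 1.2], 1.5],
])

```text
clock: 6.0
tool_pos: [0.5414, -0.191, 0.0594]
orientation: [-91.7, 89.6, 163.9]
force: [-0.8, 0.2, -3.1]
opening: 0.0294
```

```bash
python3 -c "
from m import *
print(shift([.544,-.192,.031]),ctrl.get_obs()['force']);snap('side','s3.png')"
```

```text
[2.84 0.29 0.03] [-0.7992015   0.17099714 -3.09721594]
```

View pics/s3.png

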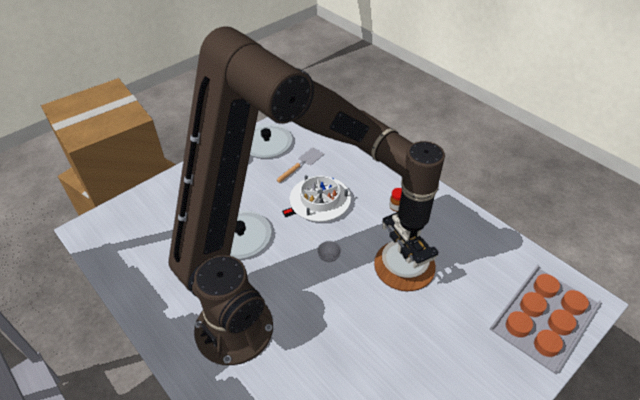

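The lid hangs level over the board at (405,258). I'll lower it slowly and watch the force.

Emit:
servo_tool([
  [[0, 0, 0], [0.8, 0.2, 0], 1.5],
  [[0, 0, 0], [1.6, 0.2, 0], 1.5],
  [[0, 0, 0], [2.1, 0.2, 0], 1.5],
  [[0, 0, 0], [2.5, 0.2, 0], 1.5],
  [[0, 0, 0], [2.6, 0.2, 0], 1.5],
])

```text
clock: 6.55
tool_pos: [0.544, -0.1916, 0.0341]
orientation: [-90.9, 89.6, 164.7]
force: [0.4, 0.1, -2.9]
opening: 0.0292
```

Emit:
servo_tool([
  [[0, 0, 0], [0.15, 0, 0], 1.5],
  [[0, 0, 0], [0.3, 0, 0], 1.5],
  [[0, 0, 0], [0.4, 0, 0], 1.5],
])

```text
clock: 6.85
tool_pos: [0.544, -0.1916, 0.0302]
orientation: [-91.7, 89.7, 163.9]
force: [-0.3, -0.3, -3.3]
opening: 0.0293
```

Emit:
servo_tool([
  [[0, 0, 0], [0.08, 0, 0], 1.5],
  [[0, 0, 0], [0.15, 0, 0], 1.5],
  [[0, 0, 0], [0.15, 0, 0], 1.5],
])

```text
clock: 7.15
tool_pos: [0.5441, -0.1916, 0.0293]
orientation: [-91.1, 89.7, 164.5]
force: [-1.5, 1.6, 2.7]
opening: 0.0296
```

Contact: the vertical force swung from -3.3 N to +2.7 N at z = 0.0293, which is the height I expected. Releasing now.

Emit:
servo_tool([
  [[0, 0, 0], [0, 0, 0], 4.0],
  [[0, 0, 0], [0, 0, 0], 5],
  [[0, 0, 0], [0, 0, 0], 6],
  [[0, 0, 0], [0, 0, 0], 7.5],
  [[0, 0, 0], [0, 0, 0], 7.5],
])

```text
clock: 7.65
tool_pos: [0.5442, -0.1916, 0.0292]
orientation: [-91.3, 89.7, 164.3]
force: [-0.6, 0.5, 0.1]
opening: 0.0637
```

Emit:
servo_tool([
  [[0, 0, 0], [-2, 0, 0], 7.5],
  [[0, 0, 0], [-6, 0, 0], 7.5],
  [[0, 0, 0], [-10, 0, 0], 7.5],
  [[0, 0, 0], [-14, 0, 0], 7.5],
  [[0, 0, 0], [-14, 0, 0], 7.5],
])

```text
clock: 8.15
tool_pos: [0.5483, -0.1925, 0.1755]
orientation: [100.9, 89.7, -3.4]
force: [0.7, 0.2, -0.1]
opening: 0.075
```

Emit:
servo_tool([
  [[0, 0, 0], [0, -4, -16], 0],
  [[0, 0, 0], [0, -4, -16], 0],
  [[0, 0, 0], [0, -4, -16], 0],
  [[0, 0, 0], [0, -4, -16], 0],
  [[0, 0, 0], [0, -4, -16], 0],
])

```text
clock: 8.65
tool_pos: [0.5493, -0.0254, 0.1755]
orientation: [104.6, 89.7, 0.4]
force: [0.2, 0.2, -0.1]
opening: 0.0407
```

```bash
python3 -c "
from m import *
print(tool(),ctrl.get_obs()['joint_pos'].round(1));snap('side','s4.png');T=snap('top','t4.png')
im=cv2.resize(T['image'][120:240,250:460,::-1],None,fx=3.5,fy=3.5,interpolation=cv2.INTER_CUBIC);cv2.imwrite('pics/t4c.png',im)"
```

```text
(array([ 0.54934583, -0.02543638,  0.17552447]), array([[ 5.29998207e-03,  9.69677418e-01, -2.44330955e-01],
       [ 4.14028995e-05, -2.44334600e-01, -9.69690983e-01],
       [-9.99985954e-01,  5.12922881e-03, -1.33511645e-03]])) [ 17.8  10.9 -19.7   0.1 -59.1  58. ]
```

View pics/t4c.png

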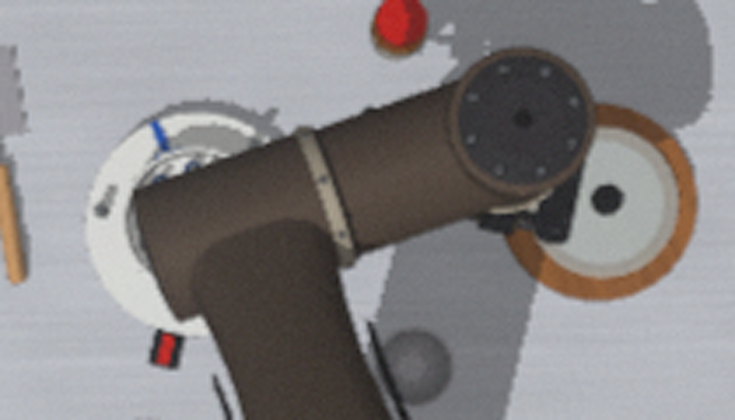

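The lid sits centred on the board: knob at crop (607,199), with an even wooden ring around it. The carousel hasn't moved; its blue line is at crop (160,135). It needs about +142°, so I'll push peg_c (at -158°) anticlockwise with shut fingers.

```bash
cat >> m.py <<'E'
C=np.array([.536,.212])
def at(th,r=.1,z=.036): return [C[0]+r*np.cos(np.radians(th)),C[1]+r*np.sin(np.radians(th)),z]
E
python3 -c "
from m import *
print(shift(at(175,z=.13)))"
```

```text
[  4.46 -17.06 -21.28]
```

Emit:
servo_tool([
  [[0, 0, 0], [1, -17, -21.3], 0],
  [[0, 0, 0], [1, -17, -21.3], 0],
  [[0, 0, 0], [2, -17, -21.3], 0],
  [[0, 0, 0], [3, -17, -21.3], 0],
  [[0, 0, 0], [4.5, -17, -21.3], 0],
])

```text
clock: 9.25
tool_pos: [0.4483, 0.1972, 0.1407]
orientation: [116.3, 89.6, 11.9]
force: [1.3, 1.2, -0.3]
opening: 0.0007
```

```bash
python3 -c "
from m import *
print(shift(at(175,z=.1)),ctrl.get_obs()['opening'])"
```

```text
[ 4.07 -1.77 -1.97] 0.0006539897086476178
```

Emit:
servo_tool([
  [[0, 0, 0], [1, -1.8, -2.0], 0],
  [[0, 0, 0], [2.5, -1.8, -2.0], 0],
  [[0, 0, 0], [4, -1.8, -2.0], 0],
  [[0, 0, 0], [4, -1.8, -2.0], 0],
])

```text
clock: 9.65
tool_pos: [0.4354, 0.2192, 0.0988]
orientation: [85.9, 89.8, -18.6]
force: [-0.0, 0.2, -0.6]
opening: 0.0003
```

```bash
python3 -c "
from m import *
print(shift(at(175)));S=snap('side');K=cv2.resize(S['image'][110:250,240:420,::-1],None,fx=4,fy=4,interpolation=cv2.INTER_CUBIC);cv2.imwrite('pics/s5.png',K)"
```

```text
[ 6.29  0.03 -0.17]
```

View pics/s5.png

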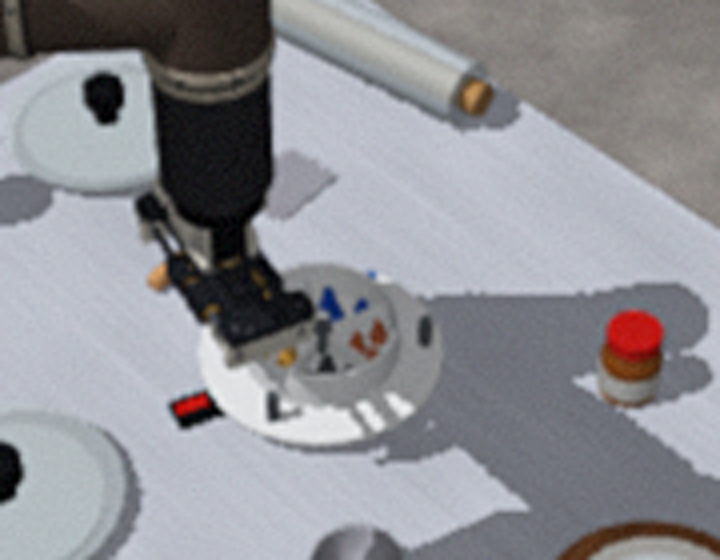

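The shut fingers stand behind peg_c, which is at crop (272,405), and outside the tub. Descending, then pushing.

Emit:
servo_tool([
  [[0, 0, 0], [2, 0, -0.2], 0],
  [[0, 0, 0], [4, 0, -0.2], 0],
  [[0, 0, 0], [6, 0, -0.2], 0],
  [[0, 0, 0], [6.2, 0, -0.2], 0],
  [[0, 0, 0], [6.2, 0, -0.2], 0],
])

```text
clock: 10.2
tool_pos: [0.4375, 0.2211, 0.0384]
orientation: [94.0, 89.7, -10.5]
force: [-0.1, -0.6, 0.6]
opening: 0.0004
```

```bash
cat > w.py <<'E'
from m import *
import sys
p,_=tool();th=np.degrees(np.arctan2(p[1]-C[1],p[0]-C[0]))%360
print('th',th.round(1),'r',np.hypot(*(p[:2]-C)).round(4),'z',p[2].round(4),'F',ctrl.get_obs()['force'].round(1))
st=float(sys.argv[1])
print([shift(at(th+st*(i+1))).round(1).tolist() for i in range(5)])
E
python3 w.py 6
```

```text
th 174.7 r 0.0989 z 0.0384 F [-0.1 -0.6  0.6]
[[0.2, 0.1, 1.0], [0.2, 0.4, 2.0], [0.2, 0.9, 3.0], [0.2, 1.4, 3.9], [0.2, 2.0, 4.7]]
```

Emit:
servo_tool([
  [[0, 0, 0], [0.2, 0.1, 1.0], 0],
  [[0, 0, 0], [0.2, 0.4, 2.0], 0],
  [[0, 0, 0], [0.2, 0.9, 3.0], 0],
  [[0, 0, 0], [0.2, 1.4, 3.9], 0],
  [[0, 0, 0], [0.2, 2.0, 4.7], 0],
])

```text
clock: 10.7
tool_pos: [0.4453, 0.1695, 0.0369]
orientation: [98.0, 89.7, -6.6]
force: [-1.0, -0.3, -0.0]
opening: 0.0001
```

```bash
python3 w.py 7
```

```text
th 205.1 r 0.1002 z 0.0369 F [-1.  -0.3 -0. ]
[[0.1, 0.8, 0.9], [0.1, 1.8, 1.7], [0.1, 2.8, 2.3], [0.1, 3.9, 2.9], [0.1, 5.1, 3.3]]
```

Emit:
servo_tool([
  [[0, 0, 0], [0.1, 0.8, 0.9], 0],
  [[0, 0, 0], [0.1, 1.8, 1.7], 0],
  [[0, 0, 0], [0.1, 2.8, 2.3], 0],
  [[0, 0, 0], [0.1, 3.9, 2.9], 0],
  [[0, 0, 0], [0.1, 5.1, 3.3], 0],
])

```text
clock: 11.2
tool_pos: [0.4875, 0.1242, 0.0361]
orientation: [100.7, 89.7, -3.9]
force: [-0.0, 1.7, -0.2]
opening: 0.0004
```

```bash
python3 w.py 7
```

```text
th 241.1 r 0.1003 z 0.0361 F [-0.   1.7 -0.2]
[[0.0, 1.2, 0.2], [0.0, 2.4, 0.3], [0.0, 3.6, 0.2], [0.0, 4.8, 0.0], [0.0, 6.0, -0.4]]
```

Emit:
servo_tool([
  [[0, 0, 0], [0, 1.2, 0.2], 0],
  [[0, 0, 0], [0, 2.4, 0.3], 0],
  [[0, 0, 0], [0, 3.6, 0.2], 0],
  [[0, 0, 0], [0, 4.8, 0.0], 0],
  [[0, 0, 0], [0, 6.0, -0.4], 0],
])

```text
clock: 11.7
tool_pos: [0.5475, 0.113, 0.0364]
orientation: [100.3, 89.7, -4.2]
force: [-1.5, 1.9, -0.2]
opening: 0.0003
```

```bash
python3 w.py 5
python3 - <<'E'
from m import *
S=snap('side');K=cv2.resize(S['image'][110:250,240:420,::-1],None,fx=4,fy=4,interpolation=cv2.INTER_CUBIC);cv2.imwrite('pics/s6.png',K)
E
```

```text
th 276.6 r 0.0996 z 0.0364 F [-1.5  1.9 -0.2]
[[0.0, 0.8, -0.3], [0.0, 1.6, -0.7], [0.0, 2.3, -1.2], [0.0, 3.0, -1.8], [0.1, 3.6, -2.4]]
```

View pics/s6.png

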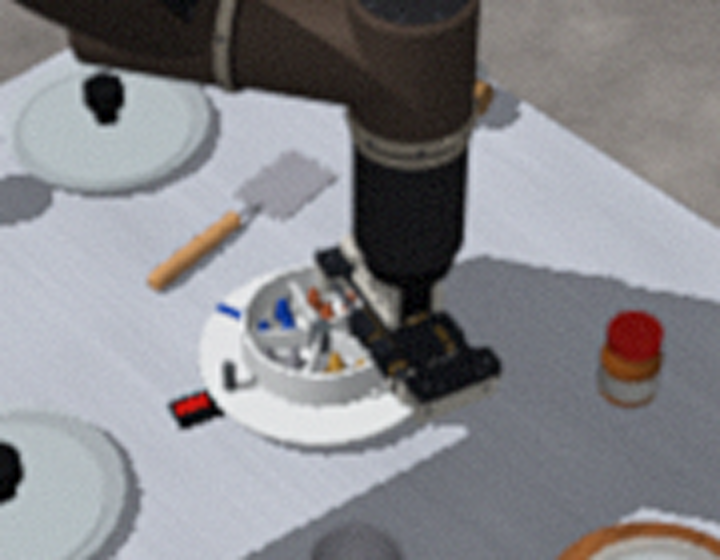

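The peg is moving. The blue line is now at crop (229,311), so I'll work out its angle from there.

Run:
```python
from m import *
S=ctrl.snapshot('side')
for q,z in(((229,311),.024),((218,305),.024),((230,364),.056),((192,407),.014)):
    p=ray(S,240+(q[0]+.5)/4-.5,110+(q[1]+.5)/4-.5,z);d=p[:2]-C;print(q,p.round(3),np.degrees(np.arctan2(d[1],d[0])).round(1),np.hypot(*d).round(3))
```

```text
(229, 311) [0.505 0.305 0.024] 108.3 0.098
(218, 305) [0.503 0.318 0.024] 107.4 0.111
(230, 364) [0.444 0.229 0.056] 169.7 0.093
(192, 407) [0.409 0.243 0.014] 166.5 0.131
```

Emit:
servo_tool([
  [[0, 0, 0], [0, 0.8, -0.3], 0],
  [[0, 0, 0], [0, 1.6, -0.7], 0],
  [[0, 0, 0], [0, 2.3, -1.2], 0],
  [[0, 0, 0], [0, 3.0, -1.8], 0],
  [[0, 0, 0], [0, 3.6, -2.4], 0],
])

```text
clock: 12.3
tool_pos: [0.5902, 0.1279, 0.0367]
orientation: [100.8, 89.6, -3.7]
force: [-1.5, -0.1, -0.3]
opening: 0.0002
```

```bash
python3 w.py 4
```

```text
th 302.8 r 0.1 z 0.0367 F [-1.5 -0.1 -0.3]
[[0.1, 0.4, -0.5], [0.1, 0.9, -1.1], [0.1, 1.2, -1.7], [0.1, 1.6, -2.3], [0.1, 1.9, -2.9]]
```

Emit:
servo_tool([
  [[0, 0, 0], [0, 0.4, -0.5], 0],
  [[0, 0, 0], [0, 0.9, -1.1], 0],
  [[0, 0, 0], [0, 1.2, -1.7], 0],
  [[0, 0, 0], [0, 1.6, -2.3], 0],
  [[0, 0, 0], [0, 1.6, -2.3], 0],
])

```text
clock: 12.8
tool_pos: [0.6124, 0.1471, 0.0369]
orientation: [103.6, 89.6, -0.9]
force: [-0.5, -0.2, -0.4]
opening: 0.0003
```

```bash
python3 w.py 2
cat > b.py <<'E'
from m import *
S=ctrl.snapshot('side');h=hsv(S)
m=(h[...,0]>100)&(h[...,0]<130)&(h[...,1]>100)
n,l,st,c=cv2.connectedComponentsWithStats(m.astype(np.uint8))
for i in range(1,n):
    if st[i,4]>3 and 270<c[i][0]<370 and 150<c[i][1]<240:
        p=ray(S,*c[i],.024);d=p[:2]-C;print(c[i].round(1),st[i,4],p.round(3),'ang',np.degrees(np.arctan2(d[1],d[0])).round(1),'r',np.hypot(*d).round(3))
E
python3 b.py
```

```text
th 319.6 r 0.1002 z 0.0369 F [-0.5 -0.2 -0.4]
[[0.1, 0.1, -0.3], [0.1, 0.3, -0.6], [0.1, 0.4, -1.0], [0.1, 0.5, -1.3], [0.1, 0.6, -1.6]]
[348.8 171.2] 4 [0.708 0.237 0.024] ang 8.2 r 0.174
[307.8 195.6] 39 [0.507 0.245 0.024] ang 130.6 r 0.044
[300.4 196.6] 7 [0.485 0.26  0.024] ang 137.0 r 0.07
[295.1 201.4] 14 [0.455 0.255 0.024] ang 152.3 r 0.092
```

Emit:
servo_tool([
  [[0, 0, 0], [0, 0.1, -0.3], 0],
  [[0, 0, 0], [0, 0.3, -0.6], 0],
  [[0, 0, 0], [0, 0.4, -1.0], 0],
  [[0, 0, 0], [0, 0.5, -1.3], 0],
  [[0, 0, 0], [0, 0.6, -1.6], 0],
])

```text
clock: 13.35
tool_pos: [0.6218, 0.161, 0.0369]
orientation: [102.7, 89.6, -1.8]
force: [-0.2, -0.1, 0.3]
opening: 0.0002
```

Emit:
servo_tool([
  [[0, 0, 0], [0, 0, 0], 0],
  [[0, 0, 0], [0, 0, 0], 0],
])

```text
clock: 13.55
tool_pos: [0.622, 0.1612, 0.037]
orientation: [104.3, 89.6, -0.2]
force: [-0.3, -0.2, 0.6]
opening: 0.0005
```

```bash
python3 w.py 1; python3 b.py
```

```text
th 329.4 r 0.0999 z 0.037 F [-0.3 -0.2  0.6]
[[0.1, 0.1, -0.2], [0.1, 0.1, -0.3], [0.1, 0.1, -0.5], [0.1, 0.2, -0.7], [0.1, 0.2, -0.8]]
[349.2 168.2] 8 [0.721 0.248 0.024] ang 10.9 r 0.189
[305.4 195.4] 14 [0.502 0.252 0.024] ang 130.2 r 0.053
[298.4 202.4] 33 [0.46  0.243 0.024] ang 157.9 r 0.082
[310.8 197.8] 20 [0.509 0.23  0.024] ang 146.9 r 0.033
[286.2 214.8] 4 [0.39  0.226 0.024] ang 174.5 r 0.147
```

Emit:
servo_tool([
  [[0, 0, 0], [0, 0.1, -0.2], 0],
  [[0, 0, 0], [0, 0.1, -0.4], 0],
  [[0, 0, 0], [0, 0.1, -0.6], 0],
  [[0, 0, 0], [0, 0.1, -0.6], 0],
])

```text
clock: 14.0
tool_pos: [0.6246, 0.1669, 0.037]
orientation: [104.7, 89.6, 0.2]
force: [-0.4, -0.1, 1.3]
opening: 0.0007
```

Emit:
servo_tool([
  [[0, 0, 0], [0, 0, 0.3], 0],
  [[0, 0, 0], [0, 0, 0.7], 0],
  [[0, 0, 0], [-3, 0, 0.8], 0],
  [[0, 0, 0], [-7, 0, 0.8], 0],
  [[0, 0, 0], [-12, 0, 0.8], 0],
])

```text
clock: 14.5
tool_pos: [0.6203, 0.1582, 0.1565]
orientation: [83.8, 89.7, -20.7]
force: [1.0, 0.7, 0.9]
opening: 0.0004
```

Emit:
servo_tool([
  [[0, 0, 0], [-6, 0, 20], 0],
  [[0, 0, 0], [-6, 0, 20], 0],
  [[0, 0, 0], [-6, 0, 20], 0],
  [[0, 0, 0], [-6, 0, 20], 0],
  [[0, 0, 0], [-6, 0, 20], 0],
])

```text
clock: 15.0
tool_pos: [0.5689, -0.0391, 0.2189]
orientation: [93.5, 89.6, -11.2]
force: [0.4, 0.3, 0.1]
opening: 0.0004
```

Run:
```python
from m import *
T=snap('top','t7.png');S=snap('side','s7.png')
A=cv2.resize(T['image'][130:240,225:365,::-1],(700,550),interpolation=cv2.INTER_CUBIC)[:,:400]
B=cv2.resize(S['image'][150:240,260:360,::-1],(400,360),interpolation=cv2.INTER_CUBIC)
D=np.zeros((550,800,3),np.uint8);D[:,:400]=A;D[:360,400:]=B;cv2.imwrite('pics/f7.png',D)
```

```text
(no output)
```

View pics/f7.png

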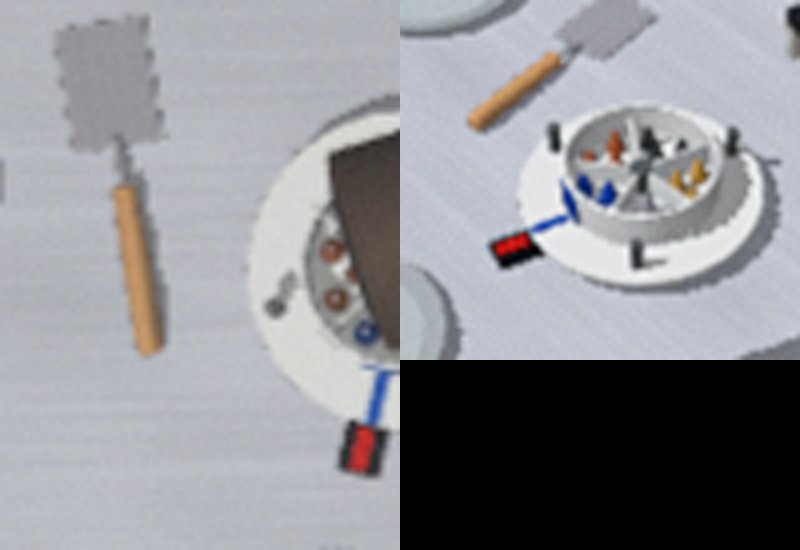

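The blue line meets the red pointer in both views, about 4 mm off its centre line (line end at crop (373,425), pointer at (367,428)). The bystanders look untouched. I'll check the numbers once more and hand in.

Run:
```python
from m import *
for n,z,box in(('top','t7.png',(400,150,450,205)),('side','s7.png',(390,225,425,275))):
    s=ctrl.snapshot(n);h=hsv(s)
    try:
        c,st,_=blob(s,(h[...,2]<60),box);print(n,'knob',c.round(1),st,ray(s,*c,.056 if n=='top' else .047).round(3))
    except Exception as e: print(n,e)
    if n=='top':
        m=(h[...,0]>100)&(h[...,0]<130)&(h[...,1]>110)
        for k,b,mm,z in(('jar',(350,110,380,140),((h[...,0]<8)|(h[...,0]>172))&(h[...,1]>140),.075),('spat',(240,140,262,205),(h[...,0]>5)&(h[...,0]<20)&(h[...,1]>90),.01)):
            c,st,_=blob(s,mm,b);print(k,ray(s,*c,z).round(3),st[4])
print(ctrl.get_obs()['force'],ctrl.close_job())
```

```text
top knob [415.2 172.5] [400 159  27  22 238] [ 0.559 -0.164  0.056]
jar [0.722 0.007 0.075] 170
spat [0.541 0.403 0.01 ] 138
side knob [405.9 258.3] [402 254   9  10  68] [ 0.544 -0.194  0.047]
the job is handed in; nothing more can be done
[ 0.54859941 -0.35919791  0.23148186] None
```

I set the lid on the board, lined the blue line up with the red pointer and handed the job in at about 15 s of the 61 s limit. No verdict was reported.

- **Lid:** I lifted it off by its knob, lowered it until the wrist force showed contact, and let go. The side camera's last check puts the knob at (0.544, −0.194). The board's centre is about (0.544, −0.192), so the lid is roughly 2 mm off centre.
- **Carousel:** I pushed peg_c with shut fingers about 142° anticlockwise, then backed away. In the last pictures the outer end of the blue line is about 4 mm from the pointer's line (17 mm is allowed).
- **Bystanders:** The jar was found where it started, and the spatula's handle within about 2 mm of where it was. I did not re-measure the bowl, but the arm never came near it at a low height.
- **Checks that disagreed:**
  - The last top-camera knob reading, (0.559, −0.164), is not valid: its dark mask took in a region far larger than the knob, probably the gripper hanging nearby. The earlier top view showed the lid centred.
  - The two cameras differed by about 2° on the pointer's direction, and I used the middle value.

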